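# Set a stereo microscope to dark field

### The arm

A 6-joint arm with a two-finger parallel gripper is mounted at the origin on the work surface. World frame = base frame: x ahead of the robot, y to its left, z up, the work surface at z = 0. Lengths are in mm, angles in rad, forces in N, time in s.
With the tool pointing down it reaches from about 150 to 775 mm from the base axis. Payload 6.1 kg.
Tool frame: the origin (TCP) lies midway between the tips of the shut fingers; the grasp point (between the pads) lies 19 mm behind it (r.pinch_z is the distance from the TCP to the grasp point, in mm); z points along the fingers, x is the direction in which the jaws open and shut, and the axes are right-handed (so a half turn about z gives the same grasp; the last joint's range is limited). The gripper opens to 85 mm and grips with 20 to 120 N. Pads are 22 mm wide; open, the fingers measure 114 mm over their backs; the gripper's body (76 mm by 85 mm) begins 54 mm behind the grasp point. The pads swing forward as they close: fully open they stand 13 mm farther back than shut.
Start: joints at [-1.294, 0.126, -0.04, 1.405, 0, 1.571], TCP at [143.465, -505.001, 195.095] pointing down, gripper open.
Joint ranges: [-2.72, 2.72], [-0.95, 1.95], [-1.27, 1.35], [-1.78, 2.02], [-1.46, 1.47], [-3.14, 3.14]. Speed limits (rad/s): [2.39, 2.39, 3.01, 3.14, 3.14, 3.14].

### API

Orientations are given as [roll, pitch, yaw] about the fixed x, y, z axes, in that order (R = Rz(yaw) Ry(pitch) Rx(roll)).
In Python, from rig import r, read_camera, camera_params gives the robot as it stands. The module is installed in compiled form; this text tells all that it offers.
- The arm moves only by the shell command python3 -m jog 'ROWS' [OPENING] [FORCE]. ROWS is JSON, one flat list of numbers, 6 for each row, row after row: the shift along the tool's x, y, z in m, then the turn, a rotation vector about the tool's x, y, z in rad. In form: [tx, ty, tz, ax, ay, az, tx, ty, tz, ax, ay, az, ...]. A call has 1 to 20 rows; each row shifts and turns the pose as measured when the row begins, along the tool's axes as they then stand; what a row does not reach is not made up. A row lasts 1/12 s, in which the tool goes at most 41.7 mm and 7.16 degrees, less where a joint would pass 70% of its speed; a pose out of reach is approached as far as the arm can. A call is refused whole if a number of a shift passes 0.0417 or a number of a turn 0.125, either way. A call with a gripper value outside its range is refused whole. OPENING is the gripper command: -1 is fully open, 1 is shut, values between are in proportion, set as the call begins (- or left out, the last holds). The fingers move at their own pace and stop on an object; FORCE is the grip in N (left out, the last holds). Time passes only in rows, so rows that do not move let the fingers close. It gives the time, the measured TCP pose, the force and the opening at its end, in the units of the state.
- r.get_state(): the state, without advancing time (a new reading comes with each control period).
- read_camera(name): name is "scene" or "top" or "wrist"; returns the picture (384x512x3 uint8, red, green, blue); there is no depth.
- camera_params(name): a dict with "intrinsics" (3x3 intrinsics, pixels), "rvec" (rotation vector, rad) and "tvec" (3), from world to camera coordinates, as OpenCV has them. Camera axes: x right, y down, z forward; pixel columns grow to the right and rows downward; lengths in mm; the calibration is good to about 2 mm. A picture is of the moment at which its call begins: read the wrist's pose just before it. camera_params takes no time and is no camera call; for the wrist camera it gives the pose at the moment of the call.
- r.hand_in(): hands the job in, once; it reports no verdict.
The state is a dict: "time": time; "joints": joint angles; "dq": joint speeds; "tau": joint torques, N m; "tcp_pos": TCP position; "ee_rot": TCP orientation; "force": force on the tool from outside, world axes, zero at the start; "torque": the same for the moment, N m; "grip_width": opening from 0.0 (shut) to 1.0 (fully open).
Only numpy, scipy, OpenCV 4.12 (cv2) and the standard library are available. Lean on these libraries where they do the work, as an engineer would, in place of code of your own. Each camera call takes 0.05 s, during which the arm holds its last target.

### The job

Set the stereo microscope up for dark field: with a fingertip, press the light button on top of its base right down and let it come up, then push the contrast lever on the left side of the base from its front end, past the first click (bright field), to its end stop (dark field), and take the hand away. Press and push only: don't pinch the lever, don't force it hard against its stop, don't knock the microscope's head, and leave the jar, dish, pencil cup and card box where they are.

Things in the scene. Friction and masses are not known exactly. Their poses are not given: they have to be found in the camera images.
- microscope: The microscope's cream base, a fixed box 320 (x) x 300 (y) x 68 mm high with a round glass stage in its top; it does not move. Origin: centre of its underside, on the desk. x points from its front (the eyepiece side, towards the robot) to its back, y to its left-hand side, z up. It stands turned by up to about 15 degrees.
- microscope_head: Column and optics fixed on the base; same frame as microscope. Column (radius 16 mm) at x = +115 mm; zoom body with ring, radius 49 mm, on the axis x = -20 mm, z = 157 to 315 mm, its knobs out to y = +/-58; focus knobs at x = +95, z = 222, out to y = +/-57; two eyepieces slant up to the front, to x = -130, z = 380 mm, within y = +/-51. Not to be knocked (over 5 N).
- light_button (a joint): Travel of the light button in m: 0 up, 0.005 fully down. A spring brings it back up; fully down takes about 4 N.
- light_button_top (a point): Centre of the top of the light button, a grey round push button of 22 mm diameter in a black housing on top of the base at its front left corner (x = -128, y = +118 mm in the base's frame). It is pressed straight down.
- contrast_lever (a joint): Travel of the contrast lever in m, along the base's +x (front to back): 0 front end (closed), 0.025 first click (bright field), 0.050 end stop (dark field), rigid. A spring clicks it into each of the three, where it stays; in between it springs to the nearer one. Getting over a click takes about 6 N, then it jumps ahead a little.
- lever_grip (a point): Centre of the lever's aluminium block grip. The lever sticks out level from a slot in the base's left (+y) face, 40 mm above the desk: a thin stem, then the grip, 17 mm along the base's x (over its pads), 28 mm along y, 17 mm high, from 16 to 44 mm out from the face. Desk clear round it: room for a closed gripper in front of it, no loose thing within 70 mm of its path.
- lever_front_pad: Black ribbed thumb pad, 24 x 14 mm, on the front of the lever's grip (the face to push). Origin: at the centre of the grip, same axes as the base; the pad's face is 8.5 mm towards -x of it.
- lever_rear_pad: The like pad on the rear of the grip; its face is 8.5 mm towards +x of the grip's centre, where its origin lies. Pressing both pads at once is pinching.
- specimen_jar: Bystander: amber glass jar with steel lid, 58 mm in diameter, 95 mm high, standing to the left of the base. Origin: centre of its underside.
- petri_dish: Bystander: covered glass dish, 92 mm in diameter, 18 mm high, on the desk. Origin: centre of its underside.
- pencil_cup: Bystander: brown cup of pencils, 72 mm in diameter, 170 mm high with the pencils. Origin: centre of its underside.
- card_box: Bystander: open wooden box of paper cards, 115 x 85 mm, 83 mm high with the cards. Origin: centre of its underside.

How it is judged:
By the outcome, as a careful person would: the job done as asked, in the order asked, and still so for the second after the job is handed in, with the robot touching nothing.
It also fails if it takes over 48 s, if anything falls off the work surface, if the arm or the gripper's body presses on something with over 40 N, if the wrist force passes 120 N, or if a joint passes its speed limit or range.

## Working session

There is one attempt and no reset: what is moved stays moved. The work goes in short steps, Python scripts to look and compute and a shell command to move; the robot and the scene stay as the last step left them, time stands still between calls to the robot, and variables do not carry over. Pictures are saved under pics/ and viewed, and the job is handed in when it is done.

```bash
mkdir -p pics
python3 - <<'E'
from rig import r, read_camera, camera_params
import cv2
for n in ["scene","top"]:
    im=read_camera(n); cv2.imwrite(f"pics/{n}0.png",im[:,:,::-1])
    print(n,camera_params(n))
s=r.get_state();print(s)
E
```

```text
scene {'intrinsics': array([[466.53559429,   0.        , 255.53506604],
       [  0.        , 466.53559429, 191.66123411],
       [  0.        ,   0.        ,   1.        ]]), 'rvec': array([ 2.25499131, -0.36392678,  0.13729315]), 'tvec': array([-497.2897635 ,  243.56290453,  775.54301716])}
top {'intrinsics': array([[427.89873503,   0.        , 248.33702575],
       [  0.        , 427.89873503, 195.73179526],
       [  0.        ,   0.        ,   1.        ]]), 'rvec': array([ 2.18433189, -2.14157211,  0.14630772]), 'tvec': array([ 49.65733028, 568.53597551, 981.43621881])}
{'time': 0.1, 'joints': array([-1.29406023e+00,  1.26324130e-01, -4.05116735e-02,  1.40538879e+00,
        5.01805751e-06,  1.57079390e+00]), 'dq': array([-0.00101761,  0.00023029,  0.00336719,  0.00027007, -0.00025979,
        0.00091084]), 'tau': array([ 9.13985423e-04, -4.36903882e+01,  3.53606343e+01,  1.37027065e-02,
        8.87483520e-05,  1.59077445e-05]), 'tcp_pos': array([ 143.32668777, -504.622991  ,  194.40190229]), 'ee_rot': array([-3.14158763e+00,  1.42826258e-03, -1.29405781e+00]), 'force': array([0.12933822, 0.43487685, 0.01150374]), 'torque': array([-0.02818284, -0.03464382,  0.00678468]), 'grip_width': 1.0029254755341623}
```

View pics/scene0.png

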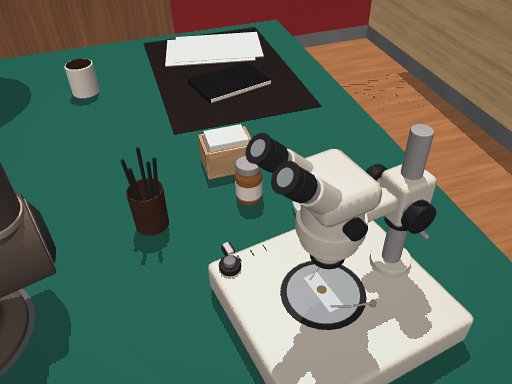

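View pics/top0.png

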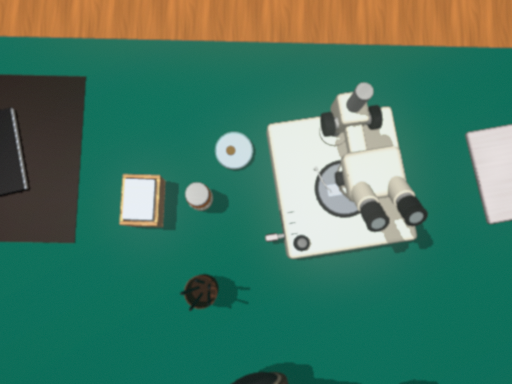

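The scene view shows the button at about (231,264) and the lever just behind it. The top view shows the button at about (302,243), the lever grip at about (275,238), and the base turned slightly. Next I'll measure these.

```bash
cat > h.py <<'E'
import numpy as np, cv2
from rig import r, read_camera, camera_params
def ray(n,uv,P=None):
    P=P or camera_params(n); R,_=cv2.Rodrigues(P['rvec']); t=np.array(P['tvec']).reshape(3)
    d=R.T@np.linalg.inv(P['intrinsics'])@np.array([uv[0],uv[1],1.]); return -R.T@t,d
def onz(n,uv,z,P=None):
    c,d=ray(n,uv,P); return c+d*(z-c[2])/d[2]
def proj(n,X,P=None):
    P=P or camera_params(n)
    return cv2.projectPoints(np.array(X,float).reshape(-1,1,3),P['rvec'],P['tvec'],P['intrinsics'],None)[0].reshape(-1,2)
def tri(a,b):
    A=np.zeros((3,3));y=np.zeros(3)
    for c,d in (a,b):
        d=d/np.linalg.norm(d);M=np.eye(3)-np.outer(d,d);A+=M;y+=M@c
    return np.linalg.solve(A,y)
E
python3 - <<'E'
from h import *
t=cv2.imread('pics/top0.png'); s=cv2.imread('pics/scene0.png')
cv2.imwrite('pics/topc.png',cv2.resize(t[90:270,245:435],None,fx=3.15,fy=3.15,interpolation=cv2.INTER_CUBIC))
cv2.imwrite('pics/scenec.png',cv2.resize(s[225:285,190:290],None,fx=8,fy=8,interpolation=cv2.INTER_CUBIC))
print('btn top',onz('top',(302,243),74),'scene',onz('scene',(231,261),74),'tri',tri(ray('top',(302,243)),ray('scene',(231,261))))
for uv in [(268,125),(289,257),(415,240),(391,108)]: print(uv,onz('top',uv,68))
print(onz('top',(275,238),40))
E
```

```text
btn top [457.65801285 -61.75627872  74.        ] scene [464.54248888 -48.87479846  74.        ] tri [459.76355737 -60.26553686  87.70330788]
(268, 125) [731.45956132  18.2787847   68.        ]
(289, 257) [425.74398023 -33.2754417   68.        ]
(415, 240) [ 469.48996329 -320.46393662   68.        ]
(391, 108) [ 779.4855063  -272.44955074   68.        ]
[468.60329458  -3.22264174  40.        ]
```

View pics/topc.png

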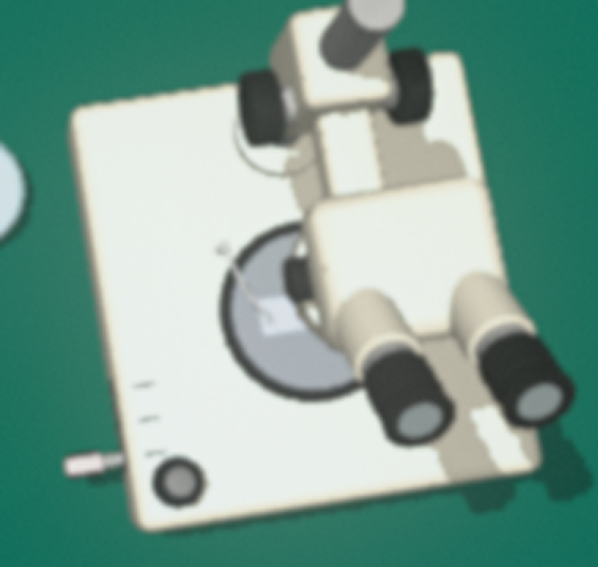

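View pics/scenec.png

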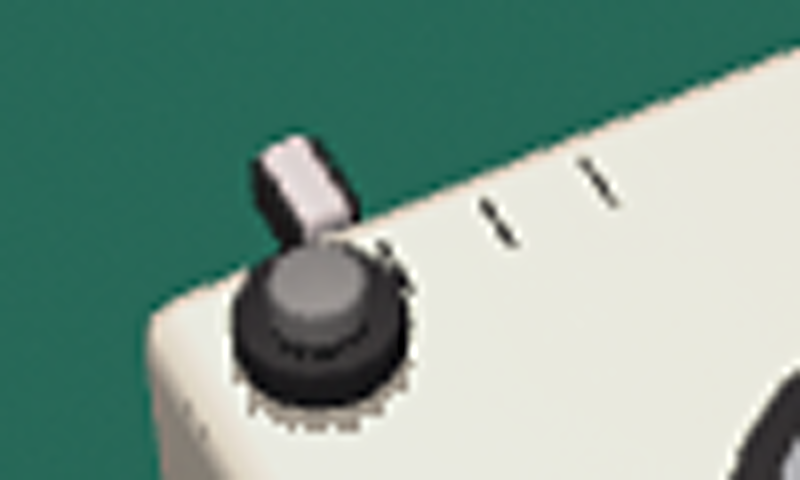

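Run:
```python
from h import *
t=cv2.imread('pics/top0.png')
g=t[:,:,2].astype(float)  # red: cream high, green desk low
def cross(v):
    v=np.asarray(v); i=np.where((v[:-1]<120)!=(v[1:]<120))[0]
    i=i[0]; return i+(120-v[i])/(v[i+1]-v[i])
L=[];F=[]
for row in list(range(135,225,3))+[247,250]:
    c=cross(g[row,255:300]); L.append(onz('top',(255+c,row),68)[:2])
for col in range(297,385,3):
    c=cross(g[240:275,col][::-1]); F.append(onz('top',(col,274-c),68)[:2])
L=np.array(L,np.float32);F=np.array(F,np.float32)
l=cv2.fitLine(L,cv2.DIST_HUBER,0,.01,.01).ravel(); f=cv2.fitLine(F,cv2.DIST_HUBER,0,.01,.01).ravel()
ya=np.arctan2(l[1],l[0]); yf=np.arctan2(-f[0]*np.sign(f[1])*-1,abs(f[1]));print(l,f,np.degrees(ya),np.degrees(np.arctan(-f[0]/f[1])))
A=np.column_stack([l[:2],-f[:2]]);k=np.linalg.solve(A,f[2:]-l[2:]);corner=l[2:]+k[0]*l[:2];print('FL corner',corner)
yaw=(ya+np.arctan(-f[0]/f[1]))/2
R=np.array([[np.cos(yaw),-np.sin(yaw)],[np.sin(yaw),np.cos(yaw)]])
org=corner-R@np.array([-160,150]);print('yaw',yaw,'org',org)
b=org+R@np.array([-128,118]);print('button',b)
bt=tri(ray('top',(302,242.9)),ray('scene',(229.6,259.8)));print('tri',bt, [onz('top',(302,242.9),z) for z in (78,82,86)],[onz('scene',(229.6,259.8),z) for z in (78,82,86)])
# grip top face centre z=48.5: top px, scene px
gt=(245+83/3.15,90+464/3.15); gs=(190+309/8,225+186/8)
for z in (40,48.5):
  for n,p in(('top',gt),('scene',gs)): X=onz(n,p,z)[:2]; print(n,z,X,R.T@(X-org))
```

```text
[9.8465532e-01 1.7451034e-01 5.9725183e+02 1.0329915e+00] [ 1.7345145e-01 -9.8484242e-01  4.3982608e+02 -1.3922403e+02] 10.050164 9.988555
FL corner [420.63672  -30.268484]
yaw 0.17487082 org [ 604.29370004 -150.14388955]
button [457.71607685 -56.21306324]
tri [458.8385383  -59.66939402  90.65391393] [array([457.81737259, -61.2058414 ,  78.        ]), array([457.75250793, -60.65619336,  82.        ]), array([457.68764327, -60.10654532,  86.        ])] [array([462.29301344, -48.95605539,  78.        ]), array([461.59104631, -52.39185074,  82.        ]), array([460.88907918, -55.8276461 ,  86.        ])]
top 40 [470.06273096   5.33041615] [-105.13425216  176.45679773]
scene 40 [474.66607431  11.27412719] [-99.56702199 181.50896744]
top 48.5 [469.82636292   5.89043258] [-105.26958318  177.04939689]
scene 48.5 [473.09853003   3.60613292] [-102.44474439  174.23064039]
```

```bash
cat >> h.py <<'E'
from scipy.spatial.transform import Rotation as Ro
def rows(target,rpy,n):
    s=r.get_state(); p=np.array(s['tcp_pos']); A=Ro.from_euler('xyz',s['ee_rot']); B=Ro.from_euler('xyz',rpy)
    w=(A.inv()*B).as_rotvec()/n; d=(np.array(target)-p)/n/1000; o=[]
    for k in range(n):
        Q=A*Ro.from_rotvec(w*k); o.append(np.r_[Q.inv().apply(d),w])
    for q in o: print(','.join(f'{x:.4f}'.rstrip('0') for x in q))
def st():
    s=r.get_state(); print(round(s['time'],2),np.round(s['tcp_pos'],1),np.round(s['ee_rot'],3),'F',np.round(s['force'],1),'g',round(s['grip_width'],2),'j',np.round(s['joints'],2))
E
python3 - <<'E'
from h import *
print([np.round(onz('top',p,0),0) for p in [(202,290),(198,197),(234,152),(143,200)]])
rows([240,-60,194],[3.1416,0,0.175],14)
E
```

```text
[array([343., 167.,   0.]), array([566., 184.,   0.]), array([681.,  98.,   0.]), array([556., 318.,   0.])]
-0.0287,-0.0153,0.0001,-0.0001,0.0001,-0.1049
-0.0269,-0.0182,0.0001,-0.0001,0.0001,-0.1049
-0.0248,-0.021,0.0001,-0.0001,0.0001,-0.1049
-0.0225,-0.0234,0.0001,-0.0001,0.0001,-0.1049
-0.0199,-0.0257,0.0001,-0.0001,0.0001,-0.1049
-0.0171,-0.0276,0.0001,-0.0001,0.0001,-0.1049
-0.0141,-0.0293,0.,-0.0001,0.0001,-0.1049
-0.011,-0.0306,0.,-0.0001,0.0001,-0.1049
-0.0077,-0.0316,0.,-0.0001,0.0001,-0.1049
-0.0044,-0.0322,0.,-0.0001,0.0001,-0.1049
-0.001,-0.0325,0.,-0.0001,0.0001,-0.1049
0.0024,-0.0324,0.,-0.0001,0.0001,-0.1049
0.0058,-0.032,0.,-0.0001,0.0001,-0.1049
0.0091,-0.0312,0.,-0.0001,0.0001,-0.1049
```

```bash
python3 -m jog '[-0.029,-0.015,0,0,0,-0.105,-0.027,-0.018,0,0,0,-0.105,-0.025,-0.021,0,0,0,-0.105,-0.0225,-0.0235,0,0,0,-0.105,-0.02,-0.026,0,0,0,-0.105,-0.017,-0.028,0,0,0,-0.105,-0.014,-0.029,0,0,0,-0.105,-0.011,-0.031,0,0,0,-0.105,-0.008,-0.032,0,0,0,-0.105,-0.004,-0.032,0,0,0,-0.105,-0.001,-0.0325,0,0,0,-0.105,0.002,-0.032,0,0,0,-0.105,0.006,-0.032,0,0,0,-0.105,0.009,-0.031,0,0,0,-0.105]' 1 40
python3 - <<'E'
from h import *
st()
a=0.2 # lean hand to base +y: tool z has component toward base -y
R=Ro.from_euler('z',0.175)*Ro.from_euler('x',-a)*Ro.from_euler('x',np.pi)
print('z',R.apply([0,0,1]),R.as_euler('xyz'))
rows([430,-50,150],R.as_euler('xyz'),10)
E
```

```text
time: 1.27
tcp_pos: [225.0, -42.1, 189.4]
ee_rot: [-3.131, -0.0, 0.227]
force: [1.3, -0.1, -0.3]
grip_width: -0.001
1.27 [225.  -42.1 189.4] [-3.131 -0.     0.227] F [ 1.3 -0.1 -0.3] g -0.0 j [-0.2  -0.44 -0.52  1.5   0.01  1.14]
z [ 0.03458995 -0.19563496 -0.98006658] [2.94159265e+00 2.22044605e-16 1.75000000e-01]
0.0198,0.0054,0.0039,-0.021,-0.0005,0.0052
0.0198,0.0052,0.004,-0.021,-0.0005,0.0052
0.0199,0.005,0.0041,-0.021,-0.0005,0.0052
0.0199,0.0049,0.0042,-0.021,-0.0005,0.0052
0.0199,0.0047,0.0043,-0.021,-0.0005,0.0052
0.0199,0.0045,0.0044,-0.021,-0.0005,0.0052
0.02,0.0043,0.0044,-0.021,-0.0005,0.0052
0.02,0.0041,0.0045,-0.021,-0.0005,0.0052
0.02,0.0039,0.0046,-0.021,-0.0005,0.0052
0.02,0.0037,0.0047,-0.021,-0.0005,0.0052
```

```bash
python3 -m jog '[0.02,0.005,0.004,-0.011,0,0.005,0.02,0.005,0.004,-0.011,0,0.005,0.02,0.005,0.004,-0.011,0,0.005,0.02,0.005,0.004,-0.011,0,0.005,0.02,0.005,0.004,-0.011,0,0.005,0.02,0.005,0.004,-0.011,0,0.005,0.02,0.004,0.004,-0.011,0,0.005,0.02,0.004,0.004,-0.011,0,0.005,0.02,0.004,0.004,-0.011,0,0.005,0,0,0,0,0,0]'
python3 - <<'E'
from h import *
st()
for n in ["scene","wrist"]:
    im=read_camera(n); cv2.imwrite(f"pics/{n}1.png",im[:,:,::-1])
R=Ro.from_euler('z',0.175)*Ro.from_euler('x',np.pi-.1)
rows([459.5,-64,110],R.as_euler('xyz'),6)
E
```

```text
time: 2.1
tcp_pos: [416.4, -33.5, 152.1]
ee_rot: [3.049, -0.004, 0.209]
force: [0.8, -0.1, -0.2]
grip_width: -0.001
2.1 [416.4 -33.5 152.1] [ 3.049 -0.004  0.209] F [ 0.8 -0.1 -0.2] g -0.0 j [-0.01 -0.1  -0.36  1.28 -0.09  1.35]
0.0064,0.0058,0.0077,-0.0014,-0.0009,0.0056
0.0064,0.0058,0.0077,-0.0014,-0.0009,0.0056
0.0065,0.0057,0.0077,-0.0014,-0.0009,0.0056
0.0065,0.0057,0.0077,-0.0014,-0.0009,0.0056
0.0066,0.0057,0.0077,-0.0014,-0.0009,0.0056
0.0066,0.0056,0.0077,-0.0014,-0.0009,0.0056
```

View pics/scene1.png

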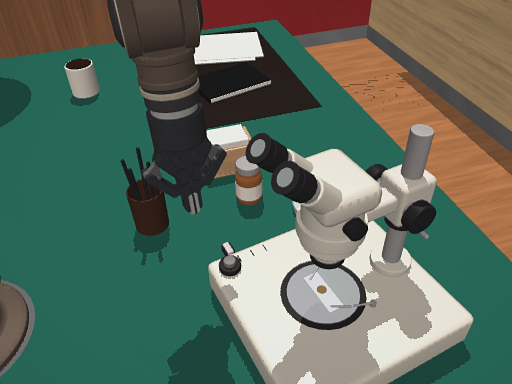

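View pics/wrist1.png

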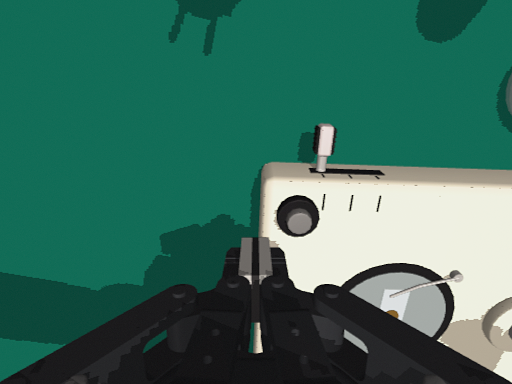

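The wrist view shows the button top at about (299,221) and the grip at about (324,139), with the shut fingertips at (255,250). I'll cross-check these against the other views.

Run:
```python
from h import *
P=camera_params('wrist')
w=cv2.imread('pics/wrist1.png');cv2.imwrite('pics/w1c.png',cv2.resize(w[110:290,220:400],None,fx=3.3,fy=3.3,interpolation=cv2.INTER_CUBIC))
b=(299,221)
for z in(78,82,86,90): print(z,onz('wrist',b,z,P)[:2],onz('top',(302,242.9),z)[:2],onz('scene',(229.6,259.8),z)[:2])
print(tri(ray('wrist',b,P),ray('scene',(229.6,259.8))),tri(ray('wrist',b,P),ray('top',(302,242.9))))
print('grip',onz('wrist',(325,138),48.5,P)[:2])
```

```text
78 [459.05477062 -61.88762827] [457.81737259 -61.2058414 ] [462.29301344 -48.95605539]
82 [457.98064687 -59.94966973] [457.75250793 -60.65619336] [461.59104631 -52.39185074]
86 [456.90652312 -58.01171118] [457.68764327 -60.10654532] [460.88907918 -55.8276461 ]
90 [455.83239936 -56.07375264] [457.62277861 -59.55689728] [460.18711205 -59.26344145]
[458.63117052 -57.47028155  87.29698335] [458.00973421 -60.61353155  81.01240807]
grip [467.84261824   9.4127431 ]
```

View pics/w1c.png

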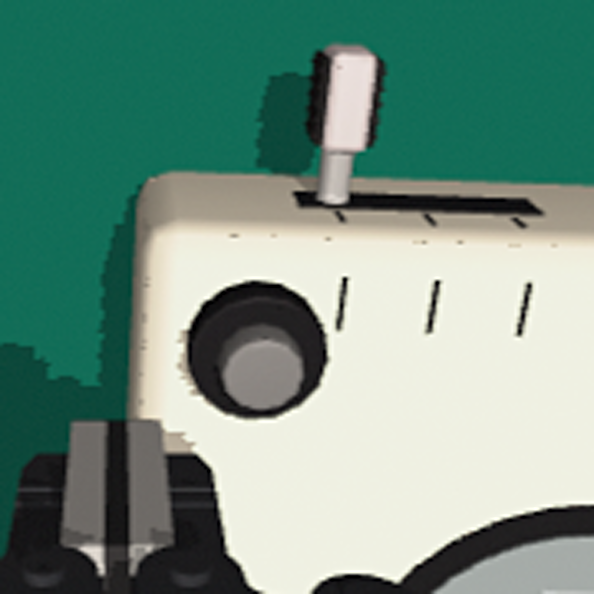

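```bash
python3 -m jog '[0.0065,0.006,0.0075,0,0,0.005,0.0065,0.006,0.0075,0,0,0.005,0.0065,0.006,0.0075,0,0,0.005,0.0065,0.006,0.0075,0,0,0.005,0.0065,0.006,0.005,0,0,0.005,0.0065,0.006,0.003,0,0,0.005,0,0,0,0,0,0]'
python3 - <<'E'
from h import *
st()
for n in ["scene","wrist"]:
    im=read_camera(n); cv2.imwrite(f"pics/{n}2.png",im[:,:,::-1])
cv2.imwrite('pics/s2c.png',cv2.resize(cv2.imread('pics/scene2.png')[60:300,110:350],None,fx=2.5,fy=2.5))
R=Ro.from_euler('z',0.175)*Ro.from_euler('x',np.pi-.1)
rows([460,-66,100],R.as_euler('xyz'),4)
E
```

```text
time: 2.78
tcp_pos: [461.6, -69.1, 114.9]
ee_rot: [3.05, -0.006, 0.175]
force: [-0.6, -0.4, -0.1]
grip_width: 0.0
2.78 [461.6 -69.1 114.9] [ 3.05  -0.006  0.175] F [-0.6 -0.4 -0.1] g 0.0 j [-0.09  0.   -0.35  1.19 -0.09  1.31]
-0.,-0.0009,0.0038,-0.0022,-0.0013,-0.
-0.,-0.001,0.0038,-0.0022,-0.0013,-0.
-0.,-0.001,0.0038,-0.0022,-0.0013,-0.
-0.,-0.001,0.0038,-0.0022,-0.0013,-0.
```

View pics/s2c.png

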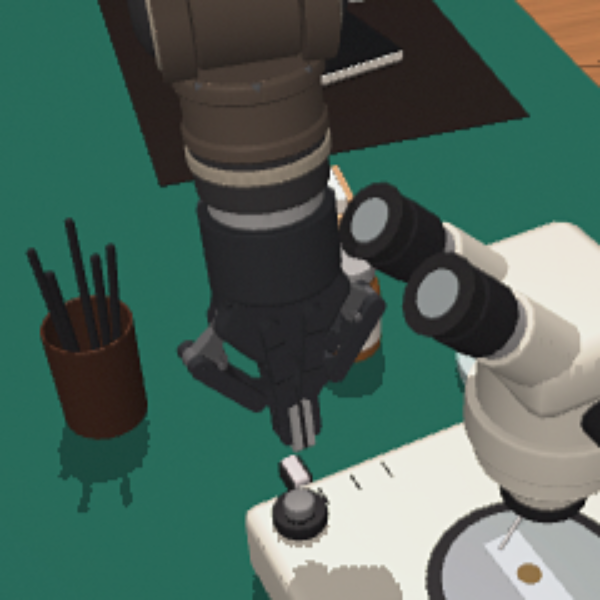

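View pics/wrist2.png

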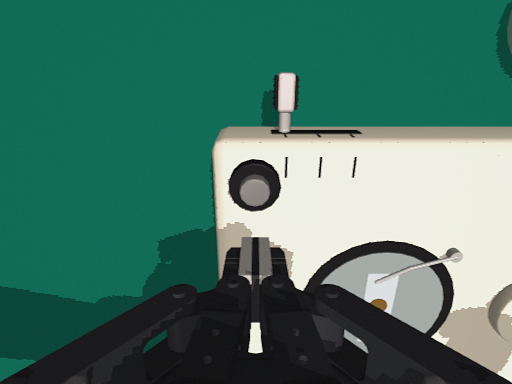

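The fingertips line up with the button in the base's x: tips at column 255, button at (254,190). I'll check y, then go down.

```bash
python3 - <<'E'
from h import *
P=camera_params('wrist')
for z in(82,85,88): print(z,onz('wrist',(254.5,191),z,P)[:2])
print('tcp px',proj('wrist',[r.get_state()['tcp_pos']],P))
print('grip',onz('wrist',(286.5,92),48.5,P)[:2])
c,_=ray('wrist',(0,0),P);print(c)
E
python3 -m jog '[0,-0.0015,0.004,0,0,0,0,-0.0015,0.004,0,0,0,0,-0.0015,0.004,0,0,0,0,-0.0005,0.004,0,0,0,0,0,0,0,0,0]'
```

```text
82 [457.92505563 -59.75600695]
85 [457.6974485  -58.54231383]
88 [457.46984137 -57.32862071]
tcp px [[256.44068834 224.62424558]]
grip [469.86891261   7.72575212]
[442.36679223  23.20693551 287.06734619]
time: 3.3
tcp_pos: [459.5, -63.8, 98.4]
ee_rot: [3.05, -0.006, 0.176]
force: [0.2, 1.0, 0.0]
grip_width: -0.005
```

```bash
python3 -m jog '[0,0,0.003,0,0,0,0,0,0.003,0,0,0,0,0,0.002,0,0,0,0,0,0.001,0,0,0]'; for i in 1; do python3 -m jog '[0,0,0.0015,0,0,0,0,0,0.0015,0,0,0]'; done
```

```text
time: 3.63
tcp_pos: [459.6, -64.2, 88.8]
ee_rot: [3.05, -0.007, 0.177]
force: [0.1, -0.3, 0.1]
grip_width: -0.005
time: 3.8
tcp_pos: [459.7, -64.5, 85.6]
ee_rot: [3.05, -0.007, 0.177]
force: [-0.9, 0.3, 0.7]
grip_width: 0.003
```

```bash
python3 -m jog '[0,0,0.0015,0,0,0]'; python3 -m jog '[0,0,0.0015,0,0,0]';python3 -m jog '[0,0,0.0015,0,0,0]'
```

```text
time: 3.88
tcp_pos: [459.8, -64.7, 84.0]
ee_rot: [3.05, -0.007, 0.177]
force: [-1.1, 0.7, -0.6]
grip_width: -0.003
time: 3.97
tcp_pos: [459.9, -64.9, 82.4]
ee_rot: [3.05, -0.007, 0.177]
force: [0.1, -0.0, 0.6]
grip_width: 0.004
time: 4.05
tcp_pos: [460.0, -65.1, 80.8]
ee_rot: [3.05, -0.007, 0.177]
force: [-1.2, -0.5, -0.5]
grip_width: -0.003
```

Run:
```python
from h import *
st()
for n in ["scene","wrist"]:
    im=read_camera(n); cv2.imwrite(f"pics/{n}3.png",im[:,:,::-1])
a=cv2.resize(cv2.imread('pics/scene3.png')[215:285,190:260],None,fx=5.6,fy=5.6,interpolation=cv2.INTER_CUBIC);b=cv2.resize(cv2.imread('pics/wrist3.png')[80:280,160:360],(392,392))
cv2.imwrite('pics/c3.png',np.hstack([a,b]))
print(proj('scene',[r.get_state()['tcp_pos'],[458.5,-59.3,80]]))
```

```text
4.05 [460.  -65.1  80.8] [ 3.05  -0.007  0.177] F [-1.2 -0.5 -0.5] g -0.0 j [-0.08  0.01 -0.42  1.11 -0.09  1.31]
[[230.61554537 266.11359553]
 [228.98015183 264.02974156]]
```

View pics/c3.png

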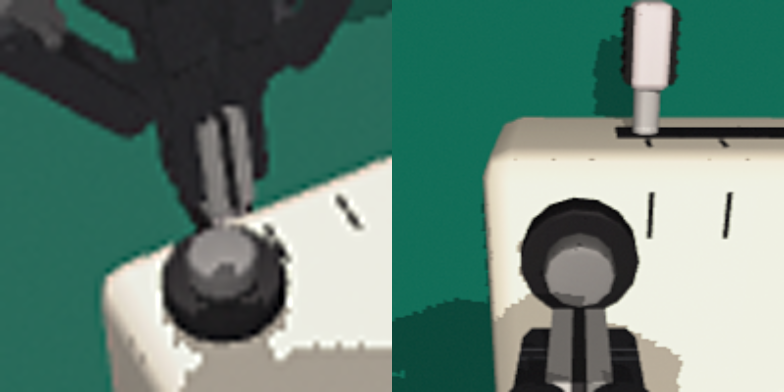

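Run:
```python
from h import *
a=[cv2.resize(cv2.imread(f'pics/scene{i}.png')[240:280,212:252],(390,390),interpolation=cv2.INTER_NEAREST) for i in (2,3)]
cv2.imwrite('pics/c3b.png',np.hstack(a))
cv2.imwrite('pics/w3b.png',cv2.resize(cv2.imread('pics/wrist3.png')[170:270,205:305],(590,590),interpolation=cv2.INTER_NEAREST))
c,_=ray('scene',(0,0));print(c)
```

```text
[ 356.79932796 -565.29748859  679.13176761]
```

View pics/c3b.png

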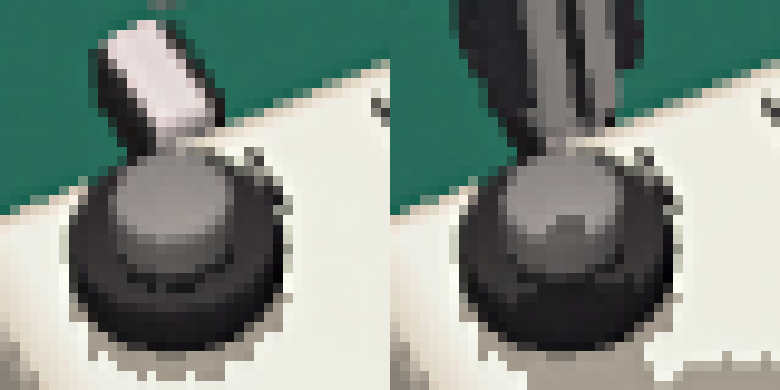

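View pics/w3b.png

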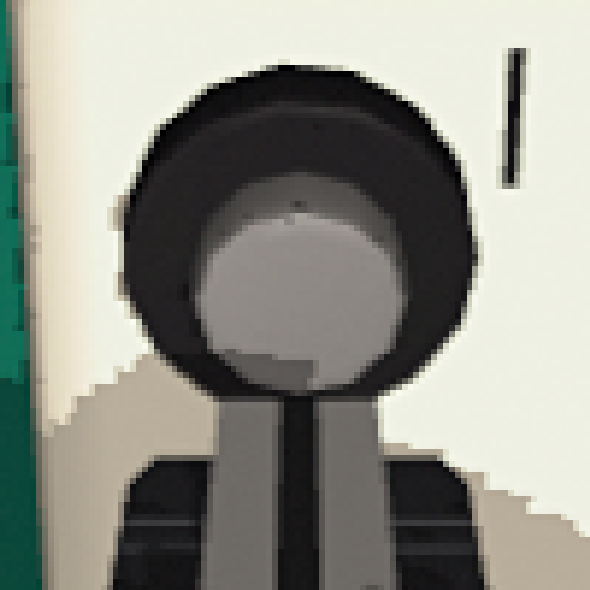

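Run:
```python
from h import *
P=camera_params('wrist');s=r.get_state();print(s['tcp_pos'])
print(tri(ray('wrist',(255.8,237),P),ray('scene',(230,254.5))))
R=Ro.from_euler('xyz',s['ee_rot']);
for z in(0,-10,-15,-20): print(z,proj('wrist',[s['tcp_pos']+R.apply([0,y,z]) for y in(-11,0,11)],P).round(0).tolist(),proj('scene',[s['tcp_pos']+R.apply([0,y,z]) for y in(-11,0,11)]).round(0).tolist())
print(P)
```

```text
[459.78652943 -65.04648132  80.60845735]
[459.83132506 -60.48819077 103.84875006]
0 [[256.0, 208.0], [256.0, 225.0], [256.0, 241.0]] [[228.0, 262.0], [231.0, 266.0], [233.0, 270.0]]
-10 [[257.0, 214.0], [257.0, 231.0], [257.0, 248.0]] [[227.0, 258.0], [230.0, 262.0], [233.0, 266.0]]
-15 [[257.0, 217.0], [257.0, 235.0], [257.0, 252.0]] [[227.0, 256.0], [230.0, 260.0], [233.0, 264.0]]
-20 [[257.0, 221.0], [257.0, 239.0], [257.0, 256.0]] [[227.0, 253.0], [229.0, 257.0], [232.0, 262.0]]
{'intrinsics': array([[311.88676076,   0.        , 254.9830686 ],
       [  0.        , 311.88676076, 193.338149  ],
       [  0.        ,   0.        ,   1.        ]]), 'rvec': array([-2.73453903, -0.24131308, -0.05901114]), 'tvec': array([-440.72798606, -144.35953754,  209.48829387])}
```

The visible fingertips are still about 20 mm above the button, by triangulation (z≈104 against the reported TCP z of 81), which fits the zero force. I'll keep going down in small steps and watch the force.

```bash
python3 -m jog '[0,-0.0002,0.002,0,0,0,0,-0.0002,0.002,0,0,0]'; python3 -m jog '[0,-0.0002,0.002,0,0,0]'; python3 -m jog '[0,0,0,0,0,0]'
python3 - <<'E'
from h import *
st()
for n in ["scene","wrist"]:
    im=read_camera(n); cv2.imwrite(f"pics/{n}4.png",im[:,:,::-1])
a=cv2.resize(cv2.imread('pics/scene4.png')[230:290,200:260],(390,390),interpolation=cv2.INTER_NEAREST);b=cv2.resize(cv2.imread('pics/wrist4.png')[170:270,205:305],(390,390))
cv2.imwrite('pics/c4.png',np.hstack([a,b]))
E
```

```text
time: 4.32
tcp_pos: [460.1, -65.1, 76.8]
ee_rot: [3.05, -0.008, 0.177]
force: [-0.9, 0.8, 0.2]
grip_width: -0.003
time: 4.4
tcp_pos: [460.2, -65.0, 74.6]
ee_rot: [3.05, -0.008, 0.177]
force: [-1.1, 0.1, 0.4]
grip_width: 0.002
time: 4.48
tcp_pos: [460.0, -65.0, 74.1]
ee_rot: [3.05, -0.007, 0.177]
force: [-0.1, -0.7, 0.2]
grip_width: 0.002
4.48 [460.  -65.   74.1] [ 3.05  -0.007  0.177] F [-0.1 -0.7  0.2] g 0.0 j [-0.08  0.01 -0.43  1.1  -0.09  1.31]
```

View pics/c4.png

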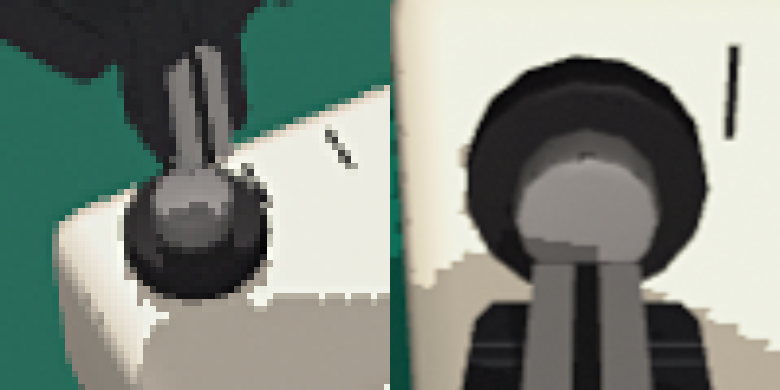

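```bash
python3 -m jog '[0,-0.0002,0.002,0,0,0]'; python3 -m jog '[0,-0.0002,0.002,0,0,0]';python3 -m jog '[0,-0.0002,0.002,0,0,0]';  python3 - <<'E'
from h import *
st()
for n in ["scene","wrist"]:
    im=read_camera(n); cv2.imwrite(f"pics/{n}5.png",im[:,:,::-1])
a=cv2.resize(cv2.imread('pics/scene5.png')[230:290,200:260],(390,390),interpolation=cv2.INTER_NEAREST);b=cv2.resize(cv2.imread('pics/wrist5.png')[170:270,205:305],(390,390))
cv2.imwrite('pics/c5.png',np.hstack([a,b]))
P=camera_params('wrist')
for z in (80,85,90,95,100): print(z,onz('wrist',(255.8,237),z,P)[:2])
E
```

```text
time: 4.67
tcp_pos: [460.4, -65.0, 72.8]
ee_rot: [3.05, -0.008, 0.177]
force: [-0.7, 0.3, -0.7]
grip_width: -0.0
time: 4.75
tcp_pos: [460.5, -65.0, 70.7]
ee_rot: [3.05, -0.008, 0.177]
force: [0.1, 0.7, -0.4]
grip_width: -0.002
time: 4.83
tcp_pos: [460.7, -65.0, 68.6]
ee_rot: [3.05, -0.009, 0.177]
force: [0.4, 0.3, -0.6]
grip_width: -0.002
4.83 [460.7 -65.   68.6] [ 3.05  -0.009  0.177] F [ 0.4  0.3 -0.6] g -0.0 j [-0.08  0.02 -0.44  1.08 -0.09  1.31]
80 [460.10582624 -66.94162546]
85 [459.52443185 -64.01883738]
90 [458.94303747 -61.0960493 ]
95 [458.36164308 -58.17326123]
100 [457.7802487  -55.25047315]
```

View pics/c5.png

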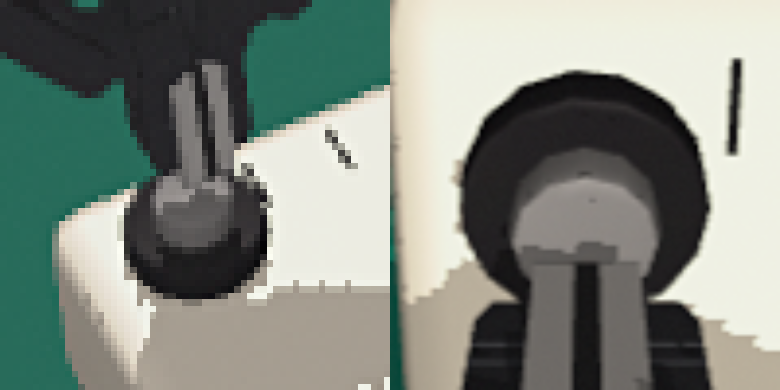

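The fingertips now overlap the far part of the button top, with their shadow right beside them, so contact is a few mm below. The true tip lies about 18 mm behind the reported TCP.

```bash
python3 -m jog '[0,-0.0002,0.0015,0,0,0]'; python3 -m jog '[0,-0.0002,0.0015,0,0,0]';python3 -m jog '[0,-0.0002,0.0015,0,0,0]'
```

```text
time: 5.02
tcp_pos: [460.4, -64.9, 66.9]
ee_rot: [3.05, -0.008, 0.177]
force: [-0.0, 0.7, -0.5]
grip_width: 0.003
time: 5.1
tcp_pos: [460.4, -64.9, 65.3]
ee_rot: [3.05, -0.008, 0.177]
force: [0.7, -0.1, 0.9]
grip_width: 0.002
time: 5.18
tcp_pos: [460.5, -64.8, 63.6]
ee_rot: [3.05, -0.008, 0.177]
force: [-0.2, 0.2, 0.7]
grip_width: -0.002
```

Run:
```python
from h import *
for n in ["scene","wrist"]:
    im=read_camera(n); cv2.imwrite(f"pics/{n}6.png",im[:,:,::-1])
a=cv2.resize(cv2.imread('pics/scene6.png')[230:290,200:260],(390,390),interpolation=cv2.INTER_NEAREST);b=cv2.resize(cv2.imread('pics/wrist6.png')[170:270,205:305],(390,390))
cv2.imwrite('pics/c6.png',np.hstack([a,b]))
```

```text
(no output)
```

View pics/c6.png

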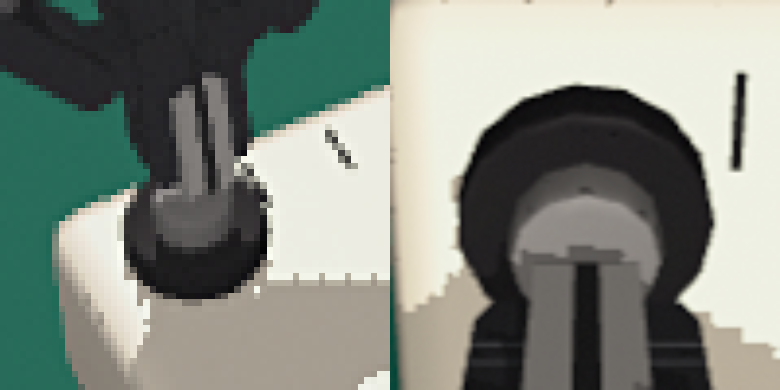

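```bash
for i in 1 2; do :; done; python3 -m jog '[0,-0.0002,0.0015,0,0,0]'; python3 -m jog '[0,-0.0002,0.0015,0,0,0]'; python3 -m jog '[0,-0.0002,0.0015,0,0,0]'
```

```text
time: 5.37
tcp_pos: [460.4, -64.7, 62.1]
ee_rot: [3.05, -0.008, 0.177]
force: [0.0, 0.8, -0.6]
grip_width: -0.005
time: 5.45
tcp_pos: [460.5, -64.7, 60.4]
ee_rot: [3.05, -0.008, 0.177]
force: [-0.3, -0.2, -0.6]
grip_width: 0.002
time: 5.53
tcp_pos: [460.5, -64.6, 58.8]
ee_rot: [3.05, -0.008, 0.177]
force: [-2.0, 0.1, 0.1]
grip_width: -0.0
```

```bash
python3 -m jog '[0,0,0,0,0,0]'
python3 - <<'E'
from h import *
st()
for n in ["scene","wrist"]:
    im=read_camera(n); cv2.imwrite(f"pics/{n}7.png",im[:,:,::-1])
a=cv2.resize(cv2.imread('pics/scene7.png')[230:290,200:260],(390,390),interpolation=cv2.INTER_NEAREST);b=cv2.resize(cv2.imread('pics/wrist7.png')[170:270,205:305],(390,390))
cv2.imwrite('pics/c7.png',np.hstack([a,b]))
E
```

```text
time: 5.62
tcp_pos: [460.3, -64.6, 58.5]
ee_rot: [3.05, -0.008, 0.177]
force: [1.3, -0.0, -0.3]
grip_width: -0.001
5.62 [460.3 -64.6  58.5] [ 3.05  -0.008  0.177] F [ 1.3 -0.  -0.3] g -0.0 j [-0.08  0.02 -0.46  1.06 -0.09  1.32]
```

View pics/c7.png

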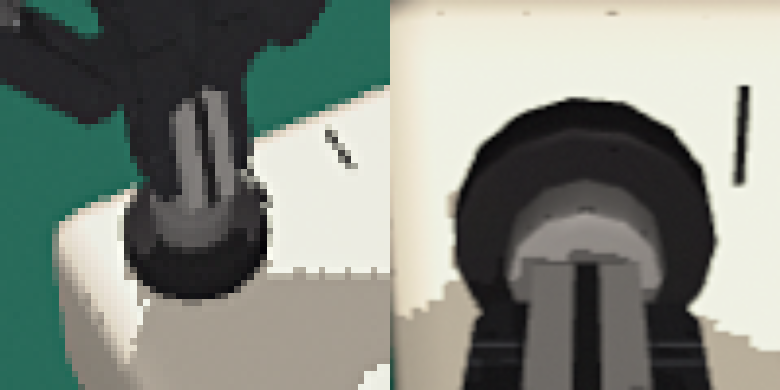

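```bash
python3 -m jog '[0,-0.0002,0.0015,0,0,0]'; python3 -m jog '[0,-0.0002,0.0015,0,0,0]'; python3 -m jog '[0,-0.0002,0.0015,0,0,0]'
python3 - <<'E'
from h import *
st()
for n in ["scene","wrist"]:
    im=read_camera(n); cv2.imwrite(f"pics/{n}8.png",im[:,:,::-1])
a=cv2.resize(cv2.imread('pics/scene8.png')[230:290,200:260],(390,390),interpolation=cv2.INTER_NEAREST);b=cv2.resize(cv2.imread('pics/wrist8.png')[170:270,205:305],(390,390))
cv2.imwrite('pics/c8.png',np.hstack([a,b]))
E
```

```text
time: 5.8
tcp_pos: [460.7, -64.6, 57.5]
ee_rot: [3.05, -0.009, 0.177]
force: [-0.2, 0.4, 1.5]
grip_width: 0.003
time: 5.88
tcp_pos: [460.8, -64.5, 55.9]
ee_rot: [3.05, -0.009, 0.177]
force: [-0.0, 0.1, 0.3]
grip_width: 0.0
time: 5.97
tcp_pos: [460.8, -64.4, 54.3]
ee_rot: [3.05, -0.009, 0.177]
force: [0.2, 0.2, -0.8]
grip_width: 0.001
5.97 [460.8 -64.4  54.3] [ 3.05  -0.009  0.177] F [ 0.2  0.2 -0.8] g 0.0 j [-0.08  0.03 -0.46  1.05 -0.09  1.32]
```

View pics/c8.png

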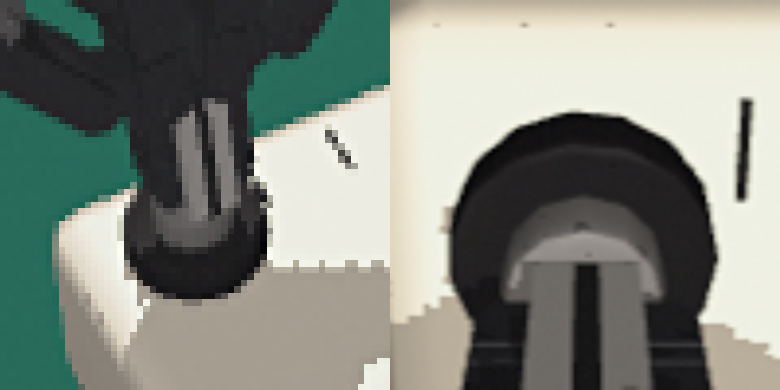

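```bash
python3 -m jog '[-0.001,0.002,0.001,0,0,0]'; python3 -m jog '[0,0.001,0.001,0,0,0]'; python3 -m jog '[0,0,0.001,0,0,0]'; python3 -m jog '[0,0,0.001,0,0,0]'
```

```text
time: 6.15
tcp_pos: [460.1, -66.4, 53.3]
ee_rot: [3.05, -0.009, 0.178]
force: [-0.2, 1.3, 0.9]
grip_width: -0.0
time: 6.23
tcp_pos: [460.3, -67.5, 52.5]
ee_rot: [3.05, -0.009, 0.178]
force: [-0.4, 1.3, 1.0]
grip_width: -0.002
time: 6.32
tcp_pos: [460.4, -67.6, 51.6]
ee_rot: [3.051, -0.009, 0.178]
force: [-1.0, 1.8, 1.1]
grip_width: 0.001
time: 6.4
tcp_pos: [460.4, -67.6, 50.7]
ee_rot: [3.051, -0.009, 0.178]
force: [-1.0, 1.3, 3.0]
grip_width: -0.001
```

```bash
python3 -m jog '[0,-0.0001,0.001,0,0,0]'; python3 -m jog '[0,-0.0001,0.001,0,0,0]'; python3 -m jog '[0,0,0.001,0,0,0]'
python3 - <<'E'
from h import *
st()
for n in ["scene","wrist"]:
    im=read_camera(n); cv2.imwrite(f"pics/{n}9.png",im[:,:,::-1])
a=cv2.resize(cv2.imread('pics/scene9.png')[230:290,200:260],(390,390),interpolation=cv2.INTER_NEAREST);b=cv2.resize(cv2.imread('pics/wrist9.png')[170:270,205:305],(390,390))
cv2.imwrite('pics/c9.png',np.hstack([a,b]))
E
```

```text
time: 6.48
tcp_pos: [460.4, -67.6, 49.8]
ee_rot: [3.051, -0.01, 0.177]
force: [-0.8, 0.3, 2.6]
grip_width: -0.003
time: 6.57
tcp_pos: [460.4, -67.6, 48.8]
ee_rot: [3.051, -0.01, 0.177]
force: [-1.5, 1.6, 3.1]
grip_width: -0.002
time: 6.65
tcp_pos: [460.5, -67.6, 48.2]
ee_rot: [3.051, -0.01, 0.178]
force: [-4.7, 2.6, 12.6]
grip_width: 0.001
6.65 [460.5 -67.6  48.2] [ 3.051 -0.01   0.178] F [-4.7  2.6 12.6] g 0.0 j [-0.09  0.03 -0.48  1.03 -0.08  1.31]
```

View pics/c9.png

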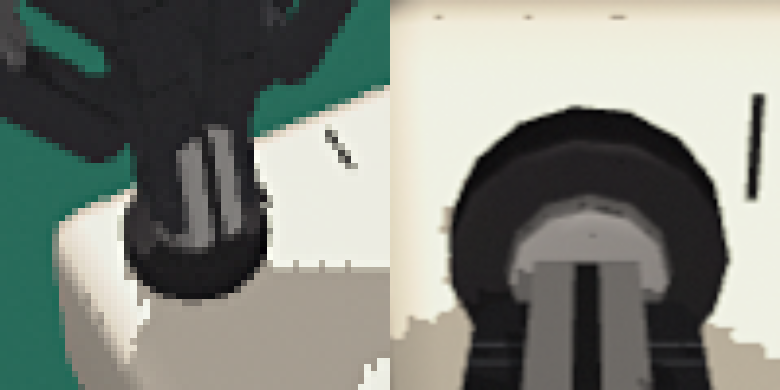

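The force stayed around 3 N over 5 mm of travel, then rose to 12.6 N at the stop, and the wrist view shows the button flush. It is fully down, so I'll let it come up.

```bash
python3 -m jog '[0,0.0002,-0.002,0,0,0,0,0.0003,-0.003,0,0,0,0,0.0005,-0.005,0,0,0,0,0.001,-0.01,0,0,0,0,0.002,-0.02,0,0,0,0,0.002,-0.02,0,0,0,0,0,0,0,0,0]'
python3 - <<'E'
from h import *
st()
for n in ["scene","wrist"]:
    im=read_camera(n); cv2.imwrite(f"pics/{n}10.png",im[:,:,::-1])
a=cv2.resize(cv2.imread('pics/scene10.png')[200:290,180:270],(390,390),interpolation=cv2.INTER_NEAREST);b=cv2.resize(cv2.imread('pics/wrist10.png')[70:270,155:355],(390,390))
cv2.imwrite('pics/c10.png',np.hstack([a,b]))
E
```

```text
time: 7.33
tcp_pos: [459.0, -68.9, 111.8]
ee_rot: [3.05, -0.007, 0.177]
force: [-0.4, -0.2, 0.2]
grip_width: -0.005
7.33 [459.  -68.9 111.8] [ 3.05  -0.007  0.177] F [-0.4 -0.2  0.2] g -0.01 j [-0.09 -0.   -0.36  1.18 -0.09  1.31]
```

View pics/c10.png

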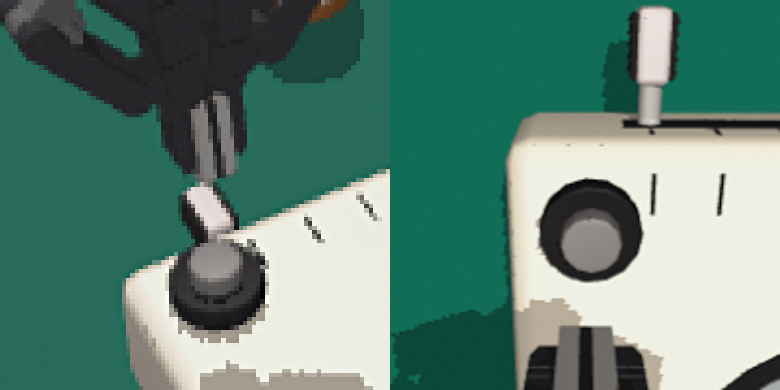

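The button is up again and unoccluded. Before going to the lever, I'll calibrate where the real fingertip is in the tool frame.

Run:
```python
from h import *
from scipy.optimize import fsolve
s=r.get_state();P=camera_params('wrist');R=Ro.from_euler('xyz',s['ee_rot']);p=np.array(s['tcp_pos'])
f=lambda v:[proj('scene',[p+R.apply([0,v[0],v[1]])],None)[0,1]-241.5, proj('wrist',[p+R.apply([0,-v[0],v[1]])],P)[0,1]-237]
print(fsolve(f,[8,-25]))
for w in (0,6,11):
    print(w,[fsolve(lambda z:proj('scene',[p+R.apply([0,w,z[0]])])[0,1]-241.5,-25)[0],fsolve(lambda z:proj('wrist',[p+R.apply([0,-w,z[0]])],P)[0,1]-237,-25)[0]])
P2=P
b=(155+591/1.95,70+244/1.95);print('button',b,[onz('wrist',b,z,P)[:2].round(1) for z in(76,80,84,88)])
# housing base ring at z 68 ; mark end
g=(155+655/1.95-0.0,70+45/1.95);print('grip wrist',(155+(655-390)/1.95,g[1]),onz('wrist',(155+(655-390)/1.95,g[1]),48.5,P))
b=(155+(591-390)/1.95,70+244/1.95);print([onz('wrist',b,z,P)[:2].round(1) for z in(76,80,84,88)])
```

```text
[ 11.56257966 -41.8917045 ]
0 [np.float64(-32.92604137190646), np.float64(-17.688190936343464)]
6 [np.float64(-37.57846153740543), np.float64(-30.24776549800937)]
11 [np.float64(-41.45547834198761), np.float64(-40.71407763273089)]
button (458.0769230769231, 195.12820512820514) [array([599.2, -37.6]), array([596. , -36.4]), array([592.9, -35.2]), array([589.8, -34. ])]
grip wrist (290.8974358974359, 93.07692307692308) [469.46641896   7.68627648  48.5       ]
[array([458.2, -62.6]), array([457.9, -60.9]), array([457.5, -59.2]), array([457.1, -57.6])]
```

Run:
```python
from h import *
R=Ro.from_euler('z',0.175)*Ro.from_euler('x',np.pi-.3)*Ro.from_euler('z',-np.pi/2)
print(R.as_euler('xyz'),R.as_matrix().round(2))
rows([436.8,-7,100],R.as_euler('xyz'),15)
```

```text
[3.14159265 0.3        1.74579633] [[-0.17  0.98  0.05]
 [ 0.94  0.17 -0.29]
 [-0.3   0.   -0.96]]
-0.0007,-0.0043,0.0002,-0.0107,-0.0112,-0.1042
-0.0002,-0.0044,0.0002,-0.0107,-0.0112,-0.1042
0.0003,-0.0044,0.0001,-0.0107,-0.0112,-0.1042
0.0007,-0.0043,0.0001,-0.0107,-0.0112,-0.1042
0.0012,-0.0042,0.,-0.0107,-0.0112,-0.1042
0.0016,-0.0041,-0.0001,-0.0107,-0.0112,-0.1042
0.002,-0.0039,-0.0001,-0.0107,-0.0112,-0.1042
0.0024,-0.0037,-0.0002,-0.0107,-0.0112,-0.1042
0.0028,-0.0034,-0.0003,-0.0107,-0.0112,-0.1042
0.0031,-0.0031,-0.0003,-0.0107,-0.0112,-0.1042
0.0034,-0.0027,-0.0004,-0.0107,-0.0112,-0.1042
0.0037,-0.0024,-0.0005,-0.0107,-0.0112,-0.1042
0.0039,-0.002,-0.0005,-0.0107,-0.0112,-0.1042
0.0041,-0.0016,-0.0006,-0.0107,-0.0112,-0.1042
0.0042,-0.0011,-0.0006,-0.0107,-0.0112,-0.1042
```

```bash
python3 -m jog '[-0.001,-0.004,0,-0.011,-0.011,-0.104,0,-0.0045,0,-0.011,-0.011,-0.104,0.0005,-0.0045,0,-0.011,-0.011,-0.104,0.0005,-0.0045,0,-0.011,-0.011,-0.104,0.001,-0.004,0,-0.011,-0.011,-0.104,0.0015,-0.004,0,-0.011,-0.011,-0.104,0.002,-0.004,0,-0.011,-0.011,-0.104,0.0025,-0.0035,0,-0.011,-0.011,-0.104,0.003,-0.0035,0,-0.011,-0.011,-0.104,0.003,-0.003,0,-0.011,-0.011,-0.104,0.0035,-0.003,0,-0.011,-0.011,-0.104,0.0035,-0.0025,0,-0.011,-0.011,-0.104,0.004,-0.002,0,-0.011,-0.011,-0.104,0.004,-0.0015,0,-0.011,-0.011,-0.104,0.004,-0.001,0,-0.011,-0.011,-0.104,0,0,0,0,0,0]'
cat >> h.py <<'E'
G=np.array([470,6.5,40.]); BR=Ro.from_euler('z',0.175); LR=BR*Ro.from_euler('x',np.pi-.3)*Ro.from_euler('z',-np.pi/2)
def pic(i,crops):
    out=[]
    for n,(y0,y1,x0,x1) in crops.items():
        im=read_camera(n)[:,:,::-1]; cv2.imwrite(f'pics/{n}{i}.png',im); out.append(cv2.resize(im[y0:y1,x0:x1],(396,int(396*(y1-y0)/(x1-x0))),interpolation=cv2.INTER_CUBIC))
    h=max(o.shape[0] for o in out); cv2.imwrite(f'pics/c{i}.png',np.hstack([cv2.copyMakeBorder(o,0,h-o.shape[0],0,0,cv2.BORDER_CONSTANT) for o in out]))
def tgt(b,n):  # TCP target relative to grip centre, base axes
    rows(G+BR.apply(b),LR.as_euler('xyz'),n)
E
python3 - <<'E'
from h import *
st(); tgt([-35,-7.5,-10],8)
pic(11,{'scene':(100,300,100,300),'wrist':(0,384,64,448)})
E
```

```text
time: 8.77
tcp_pos: [424.1, -8.5, 81.1]
ee_rot: [-3.104, 0.307, 1.829]
force: [-0.2, 0.9, -0.6]
grip_width: -0.0
8.77 [424.1  -8.5  81.1] [-3.104  0.307  1.829] F [-0.2  0.9 -0.6] g -0.0 j [ 0.22 -0.03 -0.49  1.14 -0.31 -0.03]
0.0017,0.0018,0.0061,-0.0016,0.001,0.01
0.0017,0.0018,0.0061,-0.0016,0.001,0.01
0.0017,0.0018,0.0061,-0.0016,0.001,0.01
0.0018,0.0017,0.0061,-0.0016,0.001,0.01
0.0018,0.0017,0.0061,-0.0016,0.001,0.01
0.0018,0.0017,0.0061,-0.0016,0.001,0.01
0.0018,0.0017,0.0061,-0.0016,0.001,0.01
0.0018,0.0016,0.0061,-0.0016,0.001,0.01
```

View pics/c11.png

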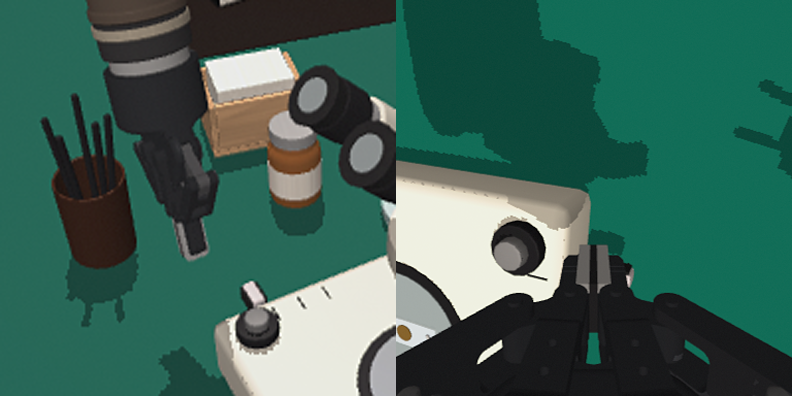

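```bash
python3 -m jog '[0.002,0.002,0.006,-0.002,0.001,0.01,0.002,0.002,0.006,-0.002,0.001,0.01,0.002,0.002,0.006,-0.002,0.001,0.01,0.002,0.002,0.006,-0.002,0.001,0.01,0.002,0.002,0.006,-0.002,0.001,0.01,0.002,0.002,0.006,-0.002,0.001,0.01,0.002,0.002,0.006,-0.002,0.001,0.01,0.002,0.002,0.005,-0.002,0.001,0.01,0,0,0,0,0,0]'
python3 - <<'E'
from h import *
st(); print((BR.inv().apply(r.get_state()['tcp_pos']-G)).round(1)); tgt([-35,-7.5,-35],6)
pic(12,{'scene':(180,290,170,280),'wrist':(150,290,200,340)})
E
```

```text
time: 9.62
tcp_pos: [441.4, -5.9, 25.1]
ee_rot: [3.131, 0.298, 1.718]
force: [-0.0, -0.3, -0.0]
grip_width: -0.001
9.62 [441.4  -5.9  25.1] [3.131 0.298 1.718] F [-0.  -0.3 -0. ] g -0.0 j [ 0.21  0.03 -0.56  0.99 -0.3   0.06]
[-30.3  -7.2 -14.9]
0.0009,-0.0008,0.0032,0.0004,-0.0002,-0.0043
0.0009,-0.0008,0.0032,0.0004,-0.0002,-0.0043
0.0009,-0.0008,0.0032,0.0004,-0.0002,-0.0043
0.0009,-0.0008,0.0032,0.0004,-0.0002,-0.0043
0.0009,-0.0008,0.0032,0.0004,-0.0002,-0.0043
0.0009,-0.0008,0.0032,0.0004,-0.0002,-0.0043
```

View pics/c12.png

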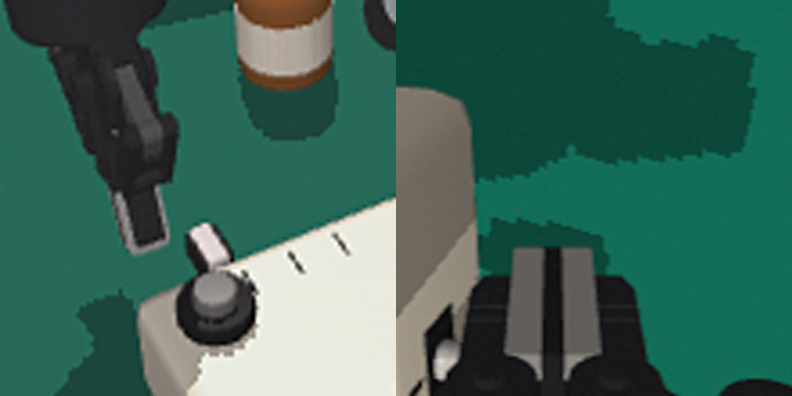

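Run:
```python
from h import *
s=r.get_state();P=camera_params('wrist');R=Ro.from_euler('xyz',s['ee_rot']);p=np.array(s['tcp_pos'])
for z in (-20,-25,-30,-35,-40):
  print(z,'w',[proj('wrist',[p+R.apply([0,y,z])],P)[0].round(0).tolist() for y in(-11,0)],'s',[proj('scene',[p+R.apply([-8,y,z])])[0].round(0).tolist() for y in(-11,11)])
# from the scene: two corners
X=tri(ray('wrist',(256-13,237),P),ray('scene',(206,250)));print(X,R.inv().apply(X-p),BR.inv().apply(X-G))
print('lever stem wrist', (200+(448-396)*.3535,150+355*.3535))
```

```text
-20 w [[255.0, 222.0], [255.0, 240.0]] s [[208.0, 259.0], [219.0, 255.0]]
-25 w [[255.0, 226.0], [255.0, 244.0]] s [[207.0, 257.0], [218.0, 253.0]]
-30 w [[255.0, 230.0], [255.0, 248.0]] s [[206.0, 255.0], [218.0, 250.0]]
-35 w [[255.0, 234.0], [255.0, 253.0]] s [[206.0, 252.0], [217.0, 248.0]]
-40 w [[255.0, 238.0], [255.0, 258.0]] s [[205.0, 250.0], [217.0, 246.0]]
[430.5412805   -1.99890719  64.19805285] [ -5.98954649  -9.92356012 -38.14019335] [-40.33577719  -1.4990153   24.19805285]
lever stem wrist (218.382, 275.4925)
```

Two views put the fingertip end about 37 mm behind the reported TCP, so I'll use that offset to get the tip to pad height in front of the lever.

Run:
```python
from h import *
tgt([-35,-9,-39],7)
```

```text
0.0008,-0.0007,0.0035,0.0004,-0.0002,-0.0036
0.0008,-0.0007,0.0035,0.0004,-0.0002,-0.0036
0.0008,-0.0007,0.0035,0.0004,-0.0002,-0.0036
0.0008,-0.0007,0.0035,0.0004,-0.0002,-0.0036
0.0008,-0.0007,0.0035,0.0004,-0.0002,-0.0036
0.0008,-0.0007,0.0035,0.0004,-0.0002,-0.0036
0.0008,-0.0007,0.0035,0.0004,-0.0002,-0.0036
```

```bash
python3 -m jog '[0.001,-0.001,0.0035,0,0,-0.004,0.001,-0.001,0.0035,0,0,-0.004,0.001,-0.001,0.0035,0,0,-0.004,0.001,-0.001,0.0035,0,0,-0.004,0.0005,-0.0005,0.0035,0,0,-0.004,0.0005,-0.0005,0.0035,0,0,-0.004,0.0005,-0.0005,0.002,0,0,-0.004,0,0,0,0,0,0]'
python3 - <<'E'
from h import *
st(); print((BR.inv().apply(r.get_state()['tcp_pos']-G)).round(1)); tgt([-35,-9,-41],3)
pic(13,{'scene':(200,290,180,270),'top':(200,270,240,310)})
read_camera('wrist');pic(131,{'wrist':(150,384,150,384)})
E
```

```text
time: 10.38
tcp_pos: [436.6, -8.2, 1.2]
ee_rot: [3.138, 0.299, 1.752]
force: [-0.6, 0.3, -0.3]
grip_width: 0.002
10.38 [436.6  -8.2   1.2] [3.138 0.299 1.752] F [-0.6  0.3 -0.3] g 0.0 j [ 0.21  0.04 -0.61  0.93 -0.3   0.03]
[-35.4  -8.7 -38.8]
0.0001,0.0001,0.0007,0.0017,-0.0004,0.0018
0.0001,0.0001,0.0007,0.0017,-0.0004,0.0018
0.0001,0.0001,0.0007,0.0017,-0.0004,0.0018
```

View pics/c13.png

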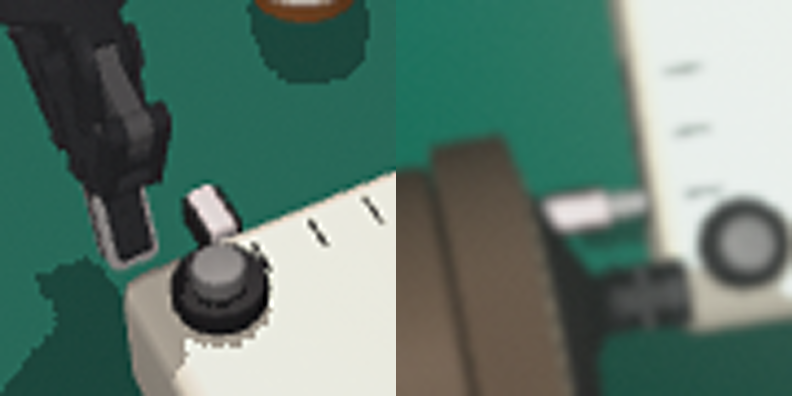

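View pics/c131.png

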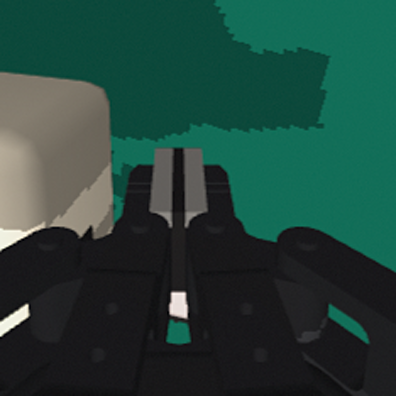

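```bash
python3 - <<'E'
from h import *
s=r.get_state();P=camera_params('wrist');R=Ro.from_euler('xyz',s['ee_rot']);p=np.array(s['tcp_pos'])
print('topcam',ray('top',(0,0))[0])
for z in(0,-20,-37): 
  X=p+R.apply([0,0,z]); print(z,X.round(1),BR.inv().apply(X-G).round(1),'top',proj('top',[X]).round(0),'scene',proj('scene',[X]).round(0))
for zz in (20,40,60): print(zz,BR.inv().apply(onz('top',(292,251),zz)-G).round(1))
E
python3 - <<'E'
import cv2
im=cv2.imread('pics/top13.png'); cv2.imwrite('pics/t13.png',cv2.resize(im[180:300,190:350],(800,600),interpolation=cv2.INTER_CUBIC))
E
```

```text
topcam [ 442.16523537   71.42672994 1043.21818637]
0 [437.3  -8.1   1.9] [-34.7  -8.6 -38.1] top [[276. 251.]] scene [[213. 274.]]
-20 [436.1  -2.3  21. ] [-34.9  -2.8 -19. ] top [[274. 252.]] scene [[211. 266.]]
-37 [435.2   2.6  37.3] [-35.    2.3  -2.7] top [[272. 252.]] scene [[209. 258.]]
20 [-39.4 -45.8 -20. ]
40 [-38.9 -43.6   0. ]
60 [-38.5 -41.3  20. ]
```

View pics/t13.png

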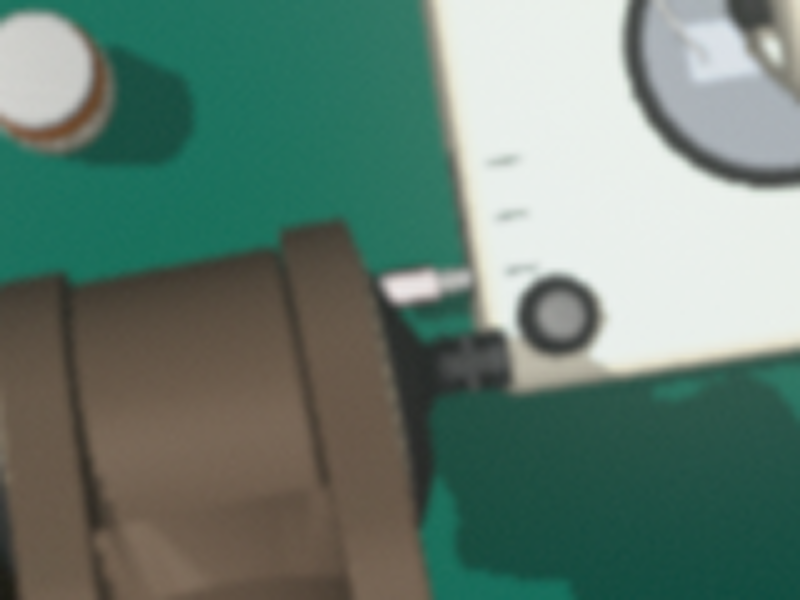

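```bash
python3 - <<'E'
from h import *
s=r.get_state();R=Ro.from_euler('xyz',s['ee_rot']);p=np.array(s['tcp_pos'])
X=tri(ray('top',(291.5,252)),ray('scene',(213,238)));print(X,R.inv().apply(X-p),BR.inv().apply(X-G)+[0,180,40])
for x in(-20,-35,-45):
  for z in(-50,-60,-70,-80): Y=p+R.apply([x,0,z]);print(x,z,proj('top',[Y]).round(0),proj('scene',[Y]).round(0),(BR.inv().apply(Y-G)+[0,180,40]).round(0))
E
python3 - <<'E'
import cv2
im=cv2.imread('pics/scene13.png'); cv2.imwrite('pics/s13.png',cv2.resize(im[170:290,150:290],(700,600),interpolation=cv2.INTER_CUBIC))
E
```

```text
[439.16803401 -32.92829626 122.81656952] [ -59.30827522   -2.11051961 -108.26289513] [-37.22584239 146.54200646 122.81656952]
-20 -50 [[279. 251.]] [[212. 257.]] [-35. 167.  56.]
-20 -60 [[278. 252.]] [[210. 252.]] [-35. 170.  65.]
-20 -70 [[278. 252.]] [[209. 247.]] [-35. 173.  75.]
-20 -80 [[277. 252.]] [[208. 242.]] [-35. 176.  84.]
-35 -50 [[286. 250.]] [[215. 260.]] [-35. 153.  60.]
-35 -60 [[285. 251.]] [[214. 256.]] [-35. 156.  70.]
-35 -70 [[284. 251.]] [[212. 251.]] [-35. 159.  79.]
-35 -80 [[283. 251.]] [[211. 246.]] [-35. 161.  89.]
-45 -50 [[290. 250.]] [[217. 263.]] [-35. 143.  63.]
-45 -60 [[289. 250.]] [[216. 258.]] [-35. 146.  72.]
-45 -70 [[288. 250.]] [[215. 253.]] [-35. 149.  82.]
-45 -80 [[287. 250.]] [[213. 248.]] [-35. 152.  92.]
```

View pics/s13.png

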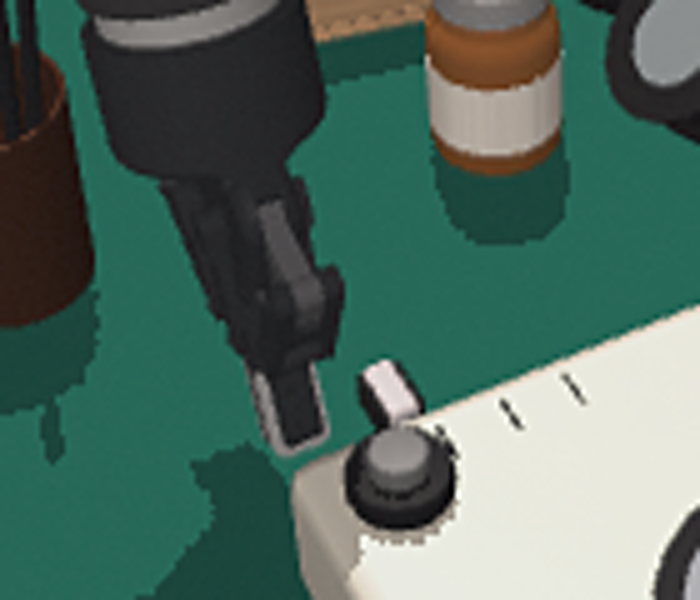

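The knuckle is well above the base (z≈120) and the tip is in front of the lever at about z 36. I'll lower it 4 mm more and start pushing along the base's +x (tool +y).

```bash
python3 -m jog '[0.0006,0,0.002,0,0,0,0.0006,0,0.002,0,0,0,0,0.003,0,0,0,0,0,0.003,0,0,0,0,0,0.003,0,0,0,0,0,0,0,0,0,0]'
python3 - <<'E'
from h import *
st(); print((BR.inv().apply(r.get_state()['tcp_pos']-G)).round(1))
pic(14,{'scene':(210,280,190,260),'top':(200,270,240,310)})
E
```

```text
time: 11.08
tcp_pos: [447.9, -6.1, -2.0]
ee_rot: [3.135, 0.299, 1.75]
force: [0.4, -0.2, -0.3]
grip_width: 0.003
11.08 [447.9  -6.1  -2. ] [3.135 0.299 1.75 ] F [ 0.4 -0.2 -0.3] g 0.0 j [ 0.21  0.06 -0.59  0.92 -0.3   0.03]
[-23.9  -8.6 -42. ]
```

View pics/c14.png

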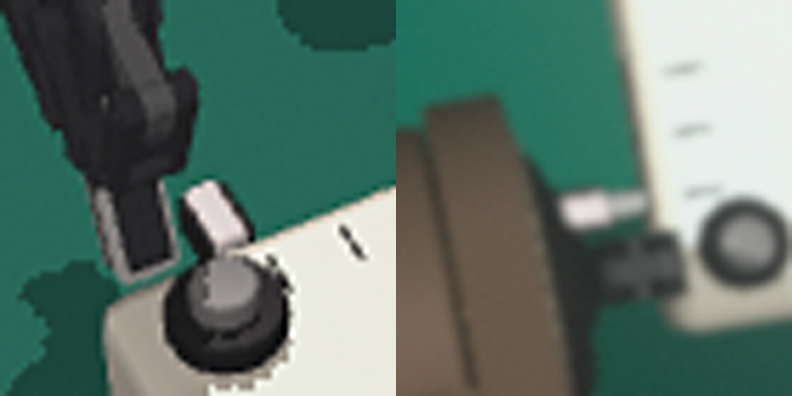

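```bash
for k in a; do python3 -m jog '[0,0.002,0,0,0,0]'; python3 -m jog '[0,0.002,0,0,0,0]'; python3 -m jog '[0,0.002,0,0,0,0]'; python3 -m jog '[0,0.002,0,0,0,0]'; done | grep -E 'tcp_pos|force'
```

```text
tcp_pos: [448.9, -5.9, -2.2]
force: [0.3, 0.6, -0.7]
tcp_pos: [451.1, -5.5, -2.1]
force: [-0.2, -0.5, -0.3]
tcp_pos: [453.1, -5.2, -2.1]
force: [0.0, 0.0, -0.8]
tcp_pos: [454.9, -4.8, -2.2]
force: [-3.2, -0.4, 0.9]
```

Contact: −3 N along x at TCP x≈454. I'll push in small steps.

```bash
(python3 -m jog '[0,0.002,0,0,0,0]'; python3 -m jog '[0,0.002,0,0,0,0]'; python3 -m jog '[0,0.002,0,0,0,0]'; python3 -m jog '[0,0.002,0,0,0,0]';python3 -m jog '[0,0.002,0,0,0,0]';python3 -m jog '[0,0.002,0,0,0,0]') | grep -E 'tcp_pos|force'
python3 - <<'E'
from h import *
st(); print((BR.inv().apply(r.get_state()['tcp_pos']-G)).round(1))
pic(15,{'scene':(210,280,190,260),'top':(200,270,240,310)})
E
```

```text
tcp_pos: [456.0, -4.7, -2.4]
force: [-4.9, 0.2, 4.3]
tcp_pos: [457.3, -4.5, -2.5]
force: [-4.1, -0.3, 3.4]
tcp_pos: [458.8, -4.3, -2.6]
force: [-3.8, -0.3, 3.8]
tcp_pos: [460.7, -4.0, -2.6]
force: [-3.1, 0.7, 2.3]
tcp_pos: [462.9, -3.6, -2.6]
force: [-1.6, -0.4, 1.0]
tcp_pos: [465.4, -3.2, -2.6]
force: [0.2, -1.1, 0.2]
12.02 [465.4  -3.2  -2.6] [-3.141  0.299  1.752] F [ 0.2 -1.1  0.2] g 0.0 j [ 0.2   0.1  -0.55  0.93 -0.3   0.02]
[ -6.2  -8.7 -42.6]
```

View pics/c15.png

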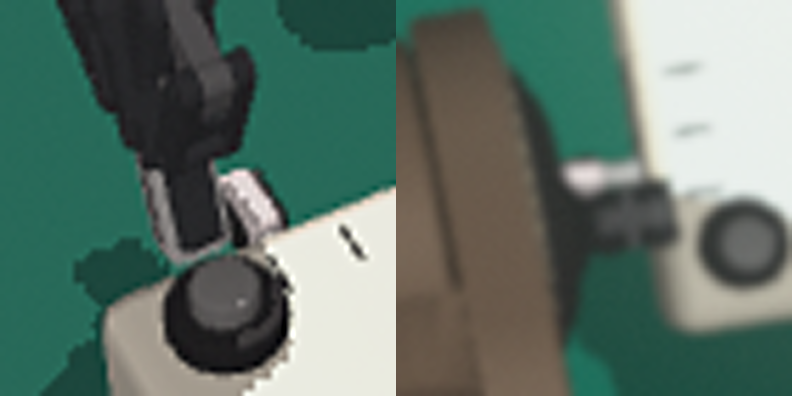

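It went over the first hump, and the force dropped to about 0 as it jumped ahead. On to the second.

```bash
(python3 -m jog '[0,0.002,0,0,0,0,0,0.002,0,0,0,0,0,0.002,0,0,0,0]'; python3 -m jog '[0,0.002,0,0,0,0,0,0.002,0,0,0,0]'; python3 -m jog '[0,0.002,0,0,0,0]'; python3 -m jog '[0,0.002,0,0,0,0]';python3 -m jog '[0,0.002,0,0,0,0]';python3 -m jog '[0,0.002,0,0,0,0]') | grep -E 'tcp_pos|force'
python3 - <<'E'
from h import *
st(); print((BR.inv().apply(r.get_state()['tcp_pos']-G)).round(1))
pic(16,{'scene':(200,270,200,270),'top':(190,260,240,310)})
E
```

```text
tcp_pos: [473.3, -1.6, -2.3]
force: [-0.4, 0.3, -0.2]
tcp_pos: [478.3, -0.6, -2.2]
force: [-0.3, 0.1, 0.1]
tcp_pos: [479.9, -0.3, -2.4]
force: [-4.6, -0.3, 1.8]
tcp_pos: [481.0, -0.1, -2.5]
force: [-4.3, -0.3, 3.3]
tcp_pos: [482.4, 0.1, -2.6]
force: [-3.4, -0.1, 3.9]
tcp_pos: [484.1, 0.3, -2.7]
force: [-3.3, -0.7, 2.9]
12.87 [ 4.841e+02  3.000e-01 -2.700e+00] [-3.14   0.299  1.753] F [-3.3 -0.7  2.9] g -0.0 j [ 0.2   0.13 -0.51  0.93 -0.3   0.02]
[ 12.8  -8.6 -42.7]
```

View pics/c16.png

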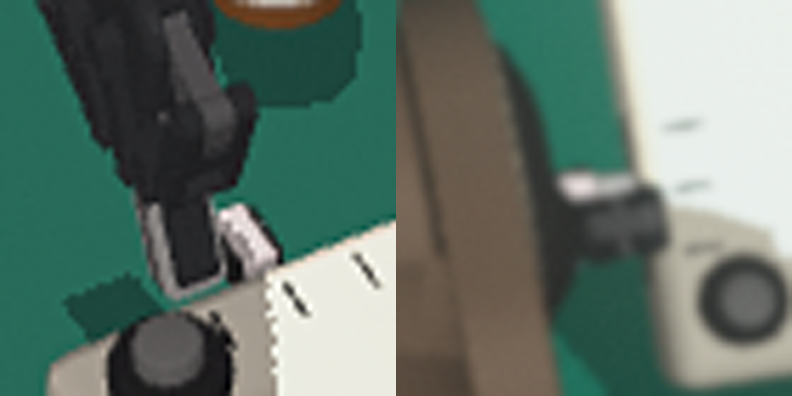

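```bash
(python3 -m jog '[0,0.002,0,0,0,0]'; python3 -m jog '[0,0.002,0,0,0,0]';python3 -m jog '[0,0.002,0,0,0,0]';python3 -m jog '[0,0.002,0,0,0,0]';python3 -m jog '[0,0.001,0,0,0,0]';python3 -m jog '[0,0,0,0,0,0]') | grep -E 'tcp_pos|force'
python3 - <<'E'
from h import *
st(); print((BR.inv().apply(r.get_state()['tcp_pos']-G)).round(1))
pic(17,{'scene':(190,260,205,275),'top':(180,250,240,310)})
E
```

```text
tcp_pos: [486.4, 0.7, -2.8]
force: [-2.5, 0.2, 1.1]
tcp_pos: [488.7, 1.1, -2.7]
force: [-1.1, 0.0, 0.9]
tcp_pos: [491.2, 1.6, -2.7]
force: [-1.0, -0.7, -0.0]
tcp_pos: [494.0, 2.1, -2.6]
force: [-0.5, 0.4, -0.8]
tcp_pos: [496.1, 2.6, -2.5]
force: [-0.8, 0.8, -0.8]
tcp_pos: [496.9, 2.8, -2.4]
force: [-0.2, 0.7, -0.7]
13.47 [496.9   2.8  -2.4] [3.138 0.299 1.751] F [-0.2  0.7 -0.7] g 0.0 j [ 0.2   0.15 -0.49  0.93 -0.3   0.02]
[ 25.8  -8.4 -42.4]
```

View pics/c17.png

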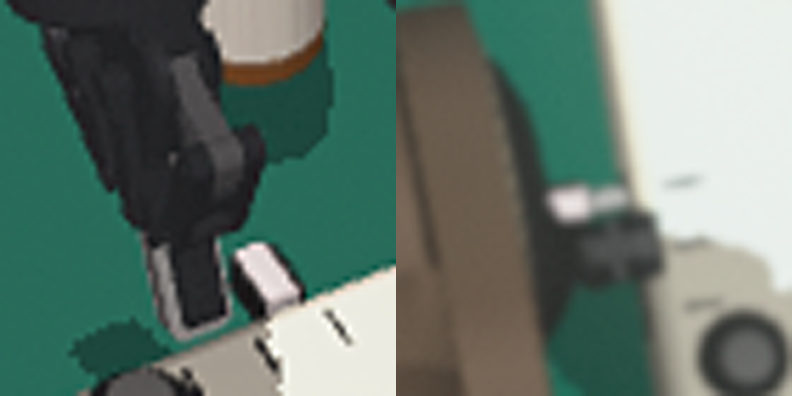

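It jumped to its end stop: there's a gap to the fingertip, the lever is at the third mark, and the force is 0. Now I'll back off, lift, and check.

```bash
python3 -m jog '[0,-0.005,0,0,0,0,0,-0.01,0,0,0,0,0,-0.01,0,0,0,0,0,-0.015,0,0,0,0,0,-0.015,-0.005,0,0,0,0,-0.01,-0.01,0,0,0,0,0,-0.02,0,0,0,0,0,-0.02,0,0,0,0,0,-0.02,0,0,0,0,0,-0.02,0,0,0,0,-0.01,-0.02,0,0,0,0,-0.02,-0.01,0,0,0,0,-0.025,0,0,0,0,0,-0.025,0,0,0,0,0,-0.025,0,0,0,0,0,0,0,0,0,0]'
python3 - <<'E'
from h import *
st()
pic(18,{'scene':(0,384,0,512),'top':(60,320,90,440)})
a=cv2.imread('pics/scene18.png');cv2.imwrite('pics/s18.png',cv2.resize(a[210:280,200:290],(792,616)[:2] and (770,599),interpolation=cv2.INTER_CUBIC))
E
```

```text
time: 14.9
tcp_pos: [297.6, 4.1, 119.4]
ee_rot: [-3.138, 0.298, 1.752]
force: [0.2, -1.1, 0.2]
grip_width: 0.003
14.9 [297.6   4.1 119.4] [-3.138  0.298  1.752] F [ 0.2 -1.1  0.2] g 0.0 j [ 0.34 -0.28 -0.61  1.3  -0.29  0.17]
```

View pics/c18.png

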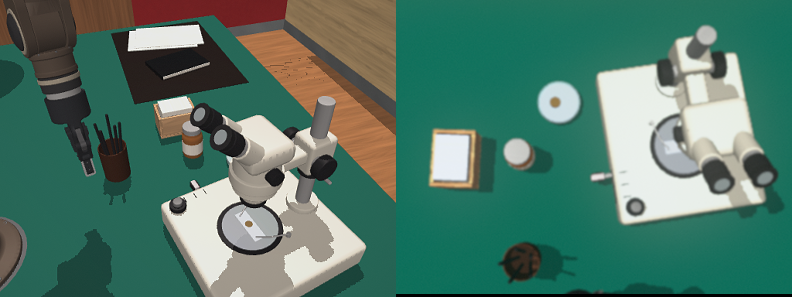

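View pics/s18.png

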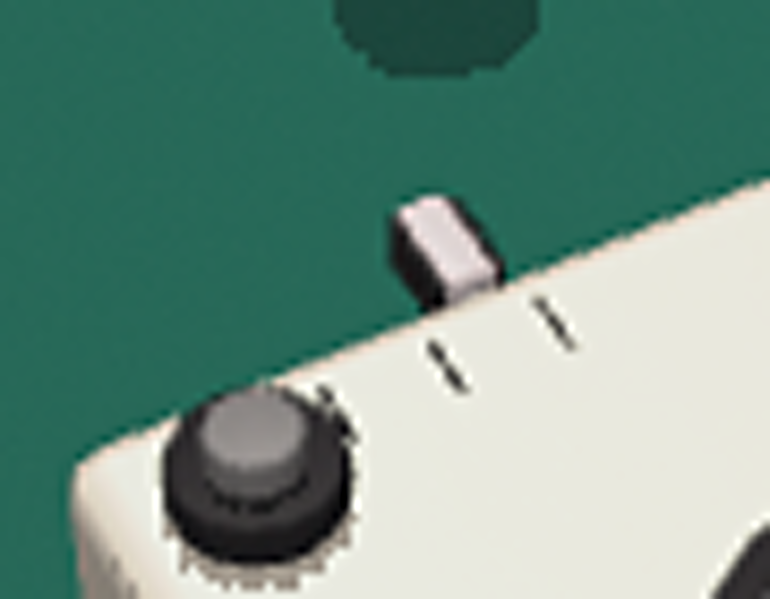

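Run:
```python
from h import *
a=onz('scene',(228.6,248.25),48.5);b=onz('scene',(252.2,238.4),48.5);print('scene travel',BR.inv().apply(b-a))
def grip(f):
    t=cv2.imread(f).astype(int); m=(t.min(2)>120).astype(np.uint8); m[:,:]=m
    return m
import sys
for f,box in (('pics/top0.png',(225,250,262,288)),('pics/top18.png',(195,235,255,290))):
    t=cv2.imread(f).astype(int)[box[0]:box[1],box[2]:box[3]]
    m=(t[:,:,2]>110).astype(np.uint8); n,l,s,c=cv2.connectedComponentsWithStats(m); print(f,s[:,:].tolist(),(c+[box[2],box[0]]).round(1).tolist())
t=cv2.imread('pics/top18.png');cv2.imwrite('pics/t18.png',cv2.resize(t[190:260,240:330],(770,599),interpolation=cv2.INTER_CUBIC))
# bystanders
d=cv2.absdiff(cv2.imread('pics/top0.png'),t).max(2);print('diff jar/dish/box/cup',[int((d[y0:y1,x0:x1]>60).sum()) for y0,y1,x0,x1 in((175,215,180,220),(125,175,210,258),(170,230,115,165),(270,310,180,222))])
```

```text
scene travel [48.99800679  1.03656792  0.        ]
pics/top0.png [[0, 0, 24, 25, 454], [3, 0, 23, 25, 196]] [[272.6, 237.5], [279.0, 235.9]]
pics/top18.png [[0, 0, 29, 40, 925], [7, 0, 28, 40, 475]] [[267.1, 215.5], [281.5, 212.6]]
diff jar/dish/box/cup [0, 0, 0, 0]
```

View pics/t18.png

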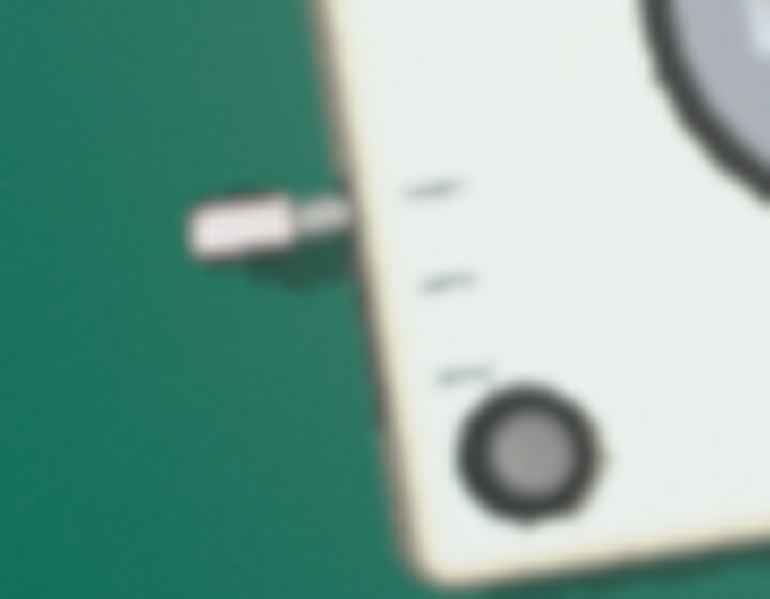

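The lever lines up with the third mark and has travelled 49 mm ± about 1 mm in the scene view. The button is up, and the bystanders haven't changed in the top view. Handing in.

```bash
python3 -c "
from rig import r
print(r.hand_in()); print(r.get_state()['time'])"
```

```text
the job is handed in; nothing more can be done
None
the job is handed in; nothing more can be done
```

The microscope is set for dark field and the job is handed in, at about 15 s of the 48 s allowed.

- **Light button:** I pressed it with the shut fingertips. The force stayed around 3 N over about 5 mm of travel, then rose to 12.6 N at the bottom stop. The wrist picture showed the button flush, and the pictures after lifting showed it back up.
- **Contrast lever:** I pushed only the front pad, with the side of the closed fingers, at up to about 6.5 N in all (5 N along the push). It went over both clicks. I stopped short of the end stop and the click spring carried it the rest of the way, so it was not forced. The last pictures show it in line with the third mark, with 49 mm of travel measured in the scene view (nominal 50, measured to about 1 mm).
- **Surroundings:** The jar, dish, box and cup areas of the top view are unchanged from the start. I saw no contact with the head, and the hand ended well clear of everything.

**Disagreements:**
- The visible fingertips sat about 35 mm behind the reported TCP. I worked from the camera views and the measured force instead.
- The camera estimates of the button's height differed by several mm (81 to 91 mm), so contact there was found by force.

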